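Stack the storage pots by shape on their cork mats

TASK

Tidy the four white storage pots into two stacks. Set the large round pot in the middle of the round cork mat with the small round pot centred on its lid, and the large square pot in the middle of the square cork mat with the small square pot centred on its lid. Keep the pots upright and leave the shaker, the garlic and the lemon where they are.

Things in the scene. Friction and masses are not known exactly. Their poses are not given: they have to be found in the camera images.
- round_pot_large: large round storage pot: white stoneware cylinder with a flat, flush wooden lid that is fixed to it; 66 mm diameter, 44 mm high overall, 0.18 to 0.35 kg. Origin at the centre of its underside, z up.
- round_pot_small: small round storage pot, the same make with a flat wooden lid; 46 mm diameter, 38 mm high overall, 0.08 to 0.17 kg. Origin at the centre of its underside, z up.
- square_pot_large: large square storage pot, the same make with a flat wooden lid fixed to it; 62 x 62 mm with slightly rounded corners, 44 mm high overall, 0.18 to 0.35 kg. Origin at the centre of its underside, z up, x and y at right angles to its sides.
- square_pot_small: small square storage pot, the same make with a flat wooden lid; 44 x 44 mm, 38 mm high overall, 0.08 to 0.17 kg. Origin at the centre of its underside, z up, x and y at right angles to its sides.
- round_mat: round cork mat lying flat, 92 mm diameter, 5 mm thick, stuck to the worktop. Origin at the centre of its underside, on the worktop at z = 0, z up. Room to mind: a wall cabinet hangs over the back of the worktop, its front on the line x + y = 0.78 m, its underside at z = 0.46 m; keep carries low.
- square_mat: square cork mat lying flat, 88 x 88 mm, 5 mm thick, stuck to the worktop. Origin at the centre of its underside, on the worktop at z = 0, z up, x and y at right angles to its sides. Room to mind: a tall fridge at the right fills x - y > 0.68 m with x + y > 0.31 m (near corner x 0.50, y -0.19); draw the arm in before swinging past it.
- table_shaker: bystander: a small glass table shaker with a grey domed top, 44 mm diameter, 90 mm high, loose, standing among the pots and mats. Origin at the centre of its underside.
- garlic: bystander: a loose bulb of garlic, 61 x 59 x 60 mm, lying among the pots and mats. Origin at the middle of its underside.
- lemon: bystander: a loose yellow lemon, 76 x 57 x 59 mm, lying behind the pots. Origin at the middle of its underside.

How it is judged:
At the end, for the whole second after the job is handed in: Each large pot stands on the mat of its own shape, centres within 12 mm; each small pot stands on the lid of the large pot of its own shape, centres within 10 mm; all four upright within 0.08 rad, released and at rest (horizontal distance between round_pot_large and round_mat below 0.012 m and z of round_pot_large in the frame of round_mat between 0.002 and 0.008 m and horizontal distance between round_pot_small and round_pot_large below 0.01 m and z of round_pot_small in the frame of round_pot_large between 0.041 and 0.047 m and horizontal distance between square_pot_large and square_mat below 0.012 m and z of square_pot_large in the frame of square_mat between 0.002 and 0.008 m and horizontal distance between square_pot_small and square_pot_large below 0.01 m and z of square_pot_small in the frame of square_pot_large between 0.041 and 0.047 m and angle between each of round_pot_large, square_pot_small, round_pot_small, square_pot_large's own z axis and vertical below 0.08 rad and linear speed of each of round_pot_large, square_pot_small, round_pot_small, square_pot_large below 0.02 m/s and angular speed of each of round_pot_large, square_pot_small, round_pot_small, square_pot_large below 0.2 rad/s); the robot touches nothing.
It fails at once if the shaker, the garlic or the lemon is shifted by more than 25 mm (distance of any of table_shaker, garlic, lemon from where it was at the start of the episode above 0.025 m).
It fails at once if a pot is tipped by more than 40 degrees (angle between any of round_pot_large, square_pot_small, round_pot_small, square_pot_large's own z axis and vertical above 0.7 rad).
It also fails if it takes over 96 s, if anything falls off the work surface, if the arm or the gripper's body presses on something with over 40 N, if the wrist force passes 120 N, or if a joint passes its speed limit or range.

ROBOT

A 7-joint arm with a two-finger parallel gripper is mounted at the origin on a cart in front of the work surface, level with it; the furniture and walls round the work are solid. World frame = base frame: x ahead of the robot, y to its left, z up, the work surface at z = 0. Lengths are in m, angles in rad, forces in N, time in s.
With the tool pointing down it reaches from about 0.375 to 0.925 m from the base axis. Payload 3.1 kg.
Tool frame: the origin (TCP) lies at the very end of the fingers, on their centre line; the grasp point (between the pads) lies 19 mm behind it; z points along the fingers, y is the line along which they close (so a half turn about z gives the same grasp; the last joint's range is limited). The gripper opens to 85 mm and grips with 20 to 120 N. Pads are 22 mm wide; open, the fingers measure 114 mm over their backs; the gripper's body (76 mm by 85 mm) begins 54 mm behind the grasp point. The pads swing forward as they close: fully open they stand 13 mm farther back than shut.
Start: joints at [1.211, 0.383, 0.044, 1.598, -0.018, 1.161, -0.05], TCP at [0.168, -0.628, 0.231] pointing down, gripper open.
Joint ranges: [-2.61, 2.61], [-0.41, 2.15], [-1.48, 1.57], [0, 2.5], [-1.57, 4.71], [0.05, 1.97], [-2.85, 2.85]. Speed limits (rad/s): [2.79, 2.79, 3.14, 3.14, 3.14, 3.14, 3.14].

INTERFACE

Orientations are given as [roll, pitch, yaw] about the fixed x, y, z axes, in that order (R = Rz(yaw) Ry(pitch) Rx(roll)).
In Python, from station import robot, snapshot gives the robot as it stands. Calls block until the motion is done:
- robot.goto(position, orientation): joint-space move of the TCP to a pose.
- robot.move_straight(position, speed=0.15, ori=None, stop_force=None): straight line of the TCP; ori=None keeps the orientation; speed is the mean speed in m/s. With stop_force (N) it stops when the force on the tool has changed by that much, and returns True; else False.
- robot.move_joints(angles): joint-space move.
- robot.set_gripper(opening, grip_force=None): finger opening in m; grip_force is the grip in N (None keeps the last); returns when the fingers have stopped.
- robot.pause(seconds).
- robot.solve_ik(position, orientation): joint angles nearest the present ones, or None.
- snapshot(name): name is "scene" or "top" or "wrist"; returns a dict with "color" (400x640x3 uint8, red, green, blue), "mtx" (3x3 intrinsics, pixels), "k1" (the pictures are not rectified: a ray, as slopes to the right and down, at radius r is drawn at 1 + k1 r^2 times it, then the intrinsics apply), "origin" and "orientation" of the camera in the world; the wrist camera has in their place "T_tool_cam" (4x4, takes a point from camera to tool coordinates, whose origin is the TCP and whose axes are the flange's). Camera axes: x right, y down, z forward; pixel columns grow to the right and rows downward; lengths in m; the calibration is good to about 2 mm. A picture is of the moment at which its call begins: read the wrist's pose just before it. There is no depth.
A pose or a line that the arm cannot do raises robot.Unreachable and nothing moves.
- robot.sign_off(): hands the job in; it is judged then, once.
Readings, each from a call of its own:
- robot.current_clock(): time.
- robot.current_q(): joint angles.
- robot.current_qd(): joint speeds.
- robot.current_effort(): joint torques, N m.
- robot.current_position(): TCP position.
- robot.current_orientation(): TCP orientation.
- robot.current_ft_force(): force on the tool from outside, world axes, zero at the start.
- robot.current_wrist_torque(): the same for the moment, N m.
- robot.current_grip_width(): finger opening in m.
- robot.current_finger_force(): force on a finger pad.
Only numpy, scipy, OpenCV 4.12 (cv2) and the standard library are available. Lean on these libraries where they do the work, as an engineer would, in place of code of your own. Each camera call takes 0.05 s, during which the arm holds its last target. There are 200 camera calls.

## Working session

There is one attempt and no reset: what is moved stays moved. The work goes in short steps, each a Python script; the robot and the scene stay as the last script left them, time stands still between calls to the robot, and variables do not carry over. Pictures are saved under pics/ and viewed, at most 14 in all, crops included, and the job is handed in when it is done.

```bash
ls; mkdir -p pics
python3 - <<'E'
from station import robot, snapshot
import cv2
for n in ("scene","top"):
    s=snapshot(n); cv2.imwrite(f"pics/{n}0.png",s["color"][:,:,::-1])
    print(n,s["mtx"],s["k1"],s["origin"],s["orientation"])
s=snapshot("wrist");print(s["T_tool_cam"],s["mtx"],s["k1"])
print(robot.current_position(),robot.current_orientation(),robot.current_clock())
E
```

```text
pics
scene [[439.22906356   0.         320.5986541 ]
 [  0.         439.22906356 194.02585164]
 [  0.           0.           1.        ]] -0.10919586426227929 [-0.09278339  0.65006339  0.53118076] [-2.17883767  0.01090709 -2.30123657]
top [[437.60630095   0.         319.45251588]
 [  0.         437.60630095 205.24891121]
 [  0.           0.           1.        ]] -0.12181786419139239 [0.40148989 0.17241168 0.88643723] [-3.04793763  0.00363967 -1.57248592]
[[ 3.80446557e-04 -9.65470294e-01 -2.60512891e-01  6.69174941e-02]
 [ 9.99999918e-01  3.31041996e-04  2.33521314e-04 -5.63709456e-04]
 [-1.39217185e-04 -2.60512959e-01  9.65470341e-01 -1.42489972e-01]
 [ 0.00000000e+00  0.00000000e+00  0.00000000e+00  1.00000000e+00]] [[349.20917636   0.         321.55031727]
 [  0.         349.20917636 200.92158557]
 [  0.           0.           1.        ]] -0.042027160562638374
[ 0.16806585 -0.62713826  0.23018026] [-3.13953869e+00  8.77489849e-05  2.61892970e-01] 0.15
```

View pics/top0.png

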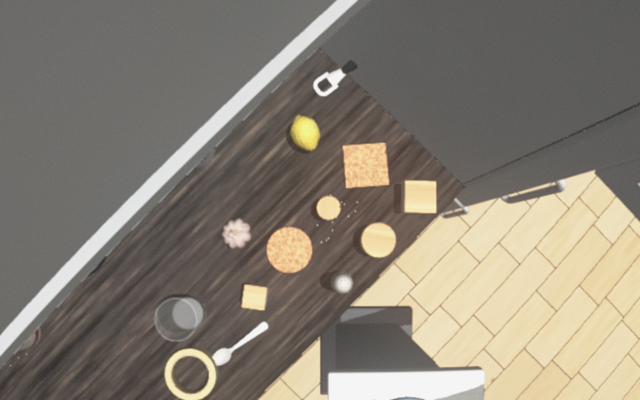

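View pics/scene0.png

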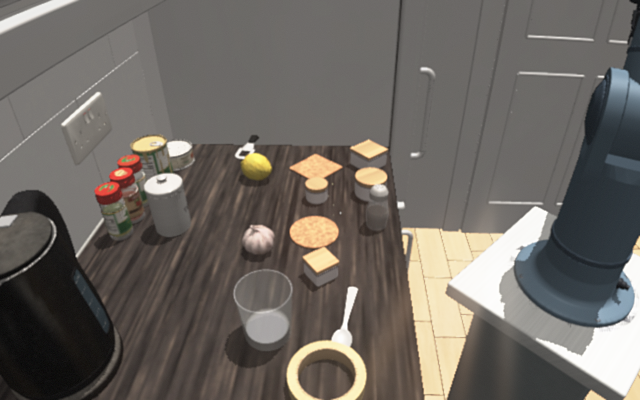

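The top picture shows everything: large square pot at (420,197), large round (378,240), small round (328,208), small square (254,298), square mat (366,165), round mat (289,250), lemon (305,133), garlic (237,234), shaker (343,284). I'll segment the lids and mats, and project their contours onto their known heights.

```bash
cat > h.py <<'E'
from station import robot, snapshot
import numpy as np, cv2
from scipy.spatial.transform import Rotation as R
def pose(s,tool=None):
    if "origin" in s: return R.from_euler("xyz",s["orientation"]).as_matrix(),np.array(s["origin"])
    p,o=tool; T=np.eye(4); T[:3,:3]=R.from_euler("xyz",o).as_matrix(); T[:3,3]=p
    T=T@s["T_tool_cam"]; return T[:3,:3],T[:3,3]
def plane(s,px,z,tool=None):
    Rm,o=pose(s,tool)
    n=cv2.undistortPoints(np.float64(px).reshape(-1,1,2),s["mtx"],np.array([s["k1"],0,0,0.])).reshape(-1,2)
    d=np.c_[n,np.ones(len(n))]@Rm.T
    return (o+d*((z-o[2])/d[:,2])[:,None])[:,:2]
def blobs(s,win=None):
    hsv=cv2.cvtColor(s["color"],cv2.COLOR_RGB2HSV)
    m=cv2.inRange(hsv,(5,90,90),(25,255,255))
    return m
def fit(s,m,seed,z,tool=None,half=45):
    x,y=seed; w=np.zeros_like(m); w[max(0,y-half):y+half,max(0,x-half):x+half]=255
    w=cv2.morphologyEx(m&w,cv2.MORPH_CLOSE,np.ones((5,5)))
    cs,_=cv2.findContours(w,cv2.RETR_EXTERNAL,cv2.CHAIN_APPROX_NONE)
    c=min(cs,key=lambda c:-cv2.pointPolygonTest(c,(float(x),float(y)),True))
    P=plane(s,c.reshape(-1,2),z,tool)
    (cx,cy),(a,b),t=cv2.minAreaRect((P*1000).astype(np.float32))
    Mo=cv2.moments((P*1000).astype(np.float32).reshape(-1,1,2))
    return np.r_[cx,cy,a,b,t,Mo["m10"]/Mo["m00"],Mo["m01"]/Mo["m00"]].round(1)
E
python3 - <<'E'
from h import *
s=snapshot("top"); m=blobs(s)
for n,p,z in [("sqL",(420,197),.044),("rdL",(378,240),.044),("rdS",(328,208),.038),("sqS",(254,298),.038),("sqM",(366,165),.005),("rdM",(289,250),.005)]:
    print(n,fit(s,m,p,z,half=30))
for n,p in [("lemon",(305,133)),("garlic",(237,234)),("shaker",(343,284)),("shaker.09",(343,284))]:
    print(n,plane(s,[p],.09 if '09' in n else .03))
v=s["color"][110:320,190:460,::-1]
v=cv2.resize(v,None,fx=2.9,fy=2.8,interpolation=cv2.INTER_CUBIC)
cv2.imwrite("pics/c1.png",v)
E
```

```text
sqL [495.5   9.9   2.   52.8  88.8 499.4   9.9]
rdL [414.4  91.7   7.7  40.3  89.5 427.8  91.6]Traceback (most recent call last):
  File "<stdin>", line 4, in <module>
  File "h.py", line 25, in fit
    return np.r_[cx,cy,a,b,t,Mo["m10"]/Mo["m00"],Mo["m01"]/Mo["m00"]].round(1)
                             ~~~~~~~~~^~~~~~~~~~
ZeroDivisionError: float division by zero
```

```bash
sed -i 's/(5,90,90),(25,255,255)/(3,60,110),(28,255,255)/' h.py
python3 - <<'E'
from h import *
s=snapshot("top"); m=blobs(s)
hsv=cv2.cvtColor(s["color"],cv2.COLOR_RGB2HSV)
for n,p,z in [("sqL",(420,197),.044),("rdL",(378,240),.044),("rdS",(328,208),.038),("sqS",(254,298),.038),("sqM",(366,165),.005),("rdM",(289,250),.005)]:
    print(n,hsv[p[1],p[0]],fit(s,m,p,z,half=30))
for n,p in [("lemon",(305,133)),("garlic",(237,234)),("shaker",(343,284)),("shaker.09",(343,284))]:
    print(n,plane(s,[p],.09 if '09' in n else .03))
v=s["color"][110:320,190:460,::-1].copy()
v[cv2.morphologyEx(m,cv2.MORPH_GRADIENT,np.ones((2,2)))[110:320,190:460]>0]=(255,0,255)
v=cv2.resize(v,None,fx=2.9,fy=2.8,interpolation=cv2.INTER_CUBIC)
cv2.imwrite("pics/c1.png",v)
E
```

```text
sqL [ 21  76 243] [489.8 -19.2 116.4  99.8  89.7 479.8 -19.4]
rdL [ 21  80 242] [414.7  51.1  89.2 114.1  89.1 414.3  43.9]
rdS [ 22  76 243] [477.3 158.2  49.2  50.1  71.3 477.2 158.1]
sqS [ 24  65 243] [303.8 302.   48.2  48.3  83.2 303.8 302.1]
sqM [ 16 100 238] [561.1  79.9 111.1 108.2  89.6 564.6  79.9]
rdM [ 21  82 244] [397.3 243.  109.7 100.8  45.  395.7 237.2]
lemon [[0.62742417 0.20411035]]
garlic [[0.4255374 0.3374737]]
shaker [[0.32832344 0.12994768]]
shaker.09 [[0.33344931 0.13292261]]
```

View pics/c1.png

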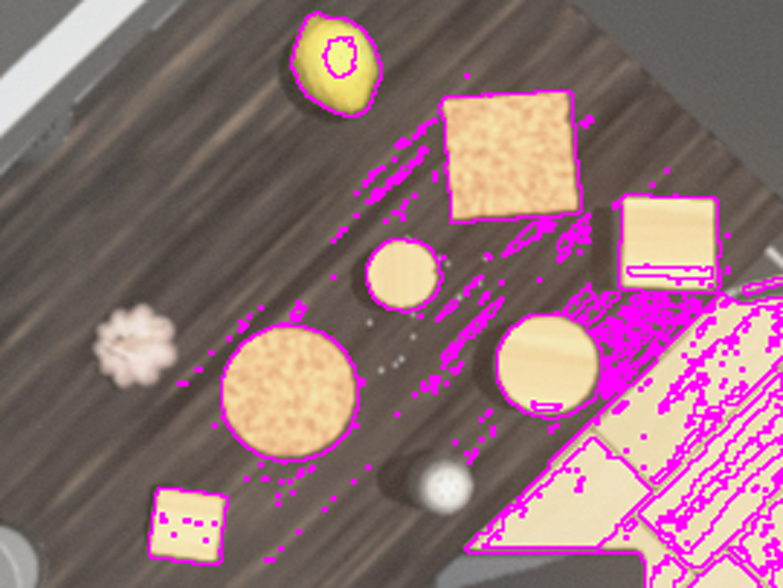

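```bash
sed -i 's/(3,60,110),(28,255,255)/(3,55,190),(28,255,255)/; s/MORPH_CLOSE,np.ones((5,5))/MORPH_OPEN,np.ones((3,3))/' h.py
python3 - <<'E'
from h import *
s=snapshot("top"); m=blobs(s)
for n,p,z in [("sqL",(420,197),.044),("rdL",(378,240),.044),("rdS",(328,208),.038),("sqS",(254,298),.038),("sqM",(366,165),.005),("rdM",(289,250),.005)]:
    print(n,fit(s,m,p,z,half=27))
v=s["color"][110:320,190:460,::-1].copy()
v[cv2.morphologyEx(m,cv2.MORPH_GRADIENT,np.ones((2,2)))[110:320,190:460]>0]=(255,0,255)
v=cv2.resize(v,None,fx=2.9,fy=2.8,interpolation=cv2.INTER_CUBIC)
cv2.imwrite("pics/c2.png",v)
E
```

```text
sqL [497.7 -19.8  61.   62.1  88.4 499.8 -20.5]
rdL [414.3  61.8  63.8  63.5  89.5 414.4  62.1]
rdS [476.8 158.7  42.9  44.9  89.9 477.  158.4]
sqS [303.8 301.9  45.2  44.3  82.3 303.9 301.8]
sqM [567.4  81.1  87.8  87.5   4.  567.4  81.2]
rdM [395.3 236.9  88.6  90.2  90.  395.4 237. ]
```

Run:
```python
from h import *
print(robot.current_q().round(3) if hasattr(robot.current_q(),'round') else robot.current_q())
def t(n,p,yaw):
    q=robot.solve_ik(p,[np.pi,0,yaw]); print(n,round(yaw,2),None if q is None else np.round(q,2))
for r in (.38,.40):
  for az in (-1.31,-.5,0): t("in%.2f"%r,[r*np.cos(az),r*np.sin(az),.23],az+1.57)
for z in (.01,.2):
  for yaw in (0,1.57,3.14,-1.57):
    t("rdL",[.414,.062,z],yaw+.785*0); t("sqL",[.499,-.02,z],yaw); t("sqM",[.567,.081,z],yaw); t("rdM",[.395,.237,z],yaw+.23);t("rdS",[.477,.158,z],yaw);t("sqS",[.304,.302,z],yaw-.13)
```

```text
[ 1.211  0.383  0.044  1.598 -0.018  1.161 -0.05 ]
in0.38 0.26 [ 1.19 -0.15  0.01  2.2   0.    1.09 -0.11]
in0.38 1.07 [ 0.82 -0.14 -0.39  2.18 -0.06  1.09 -0.04]
in0.38 1.57 [ 0.73 -0.15 -0.76  2.17 -0.12  1.09  0.03]
in0.40 0.26 [ 1.19 -0.1   0.02  2.16  0.    1.09 -0.11]
in0.40 1.07 [ 0.81 -0.09 -0.39  2.14 -0.04  1.08 -0.06]
in0.40 1.57 [ 0.72 -0.09 -0.77  2.13 -0.07  1.08 -0.01]
rdL 0.0 [ 0.31  0.39 -0.6   2.25  0.39  0.6  -2.15]
sqL 0 [ 0.38  0.48 -0.49  2.07  0.36  0.67 -1.91]
sqM 0 [ 0.25  0.61 -0.56  1.9   0.45  0.77 -2.14]
rdM 0.23 [ 0.09  0.52 -0.81  2.15  0.59  0.7  -2.46]
rdS 0 [ 0.13  0.52 -0.62  2.06  0.46  0.7  -2.35]
sqS -0.13 [-1.12  0.34  0.26  2.27 -0.17  0.55 -2.43]
rdL 1.57 [ 0.69  0.56 -1.04  2.24  0.75  0.74 -0.87]
sqL 1.57 [ 0.46  0.5  -0.57  2.07  0.42  0.68 -0.39]
sqM 1.57 [ 0.32  0.63 -0.66  1.89  0.53  0.79 -0.63]
rdM 1.8 [ 0.07  0.51 -0.79  2.15  0.57  0.7  -0.88]
rdS 1.57 [ 0.38  0.64 -0.92  2.05  0.73  0.81 -0.98]
sqS 1.44 [ 0.11  0.64 -1.11  2.22  0.83  0.8  -1.69]
rdL 3.14 [ 0.75  0.62 -1.11  2.24  0.82  0.79  0.64]
sqL 3.14 [ 0.65  0.58 -0.8   2.06 
[... 1120 characters left out ...]
-0.67]
sqS 1.44 [ 0.18  0.06 -1.06  2.1   0.06  1.02 -1.04]
rdL 3.14 [ 0.72  0.02 -0.96  2.12  0.02  1.01  1.33]
sqL 3.14 [ 0.73  0.22 -0.85  1.95  0.19  1.05  1.37]
sqM 3.14 [ 0.58  0.44 -0.98  1.78  0.4   1.13  1.04]
rdM 3.37 [ 0.66  0.39 -1.47  2.02  0.44  1.11  0.8 ]
rdS 3.14 [ 0.58  0.32 -1.12  1.94  0.32  1.08  0.9 ]
sqS 3.01 [ 0.5   0.16 -1.43  2.09  0.19  1.04  0.42]
rdL -1.57 [-1.51 -0.24  1.18  2.19  0.26  1.06  2.67]
sqL -1.57 [-1.21  0.42  1.41  2.03 -0.47  1.09 -2.72]
sqM -1.57 [ 0.74  0.59 -1.24  1.78  0.59  1.22  2.47]
rdM -1.34 [ 0.52  0.23 -1.23  2.03  0.25  1.05  2.54]
rdS -1.57 [ 0.66  0.38 -1.23  1.94  0.4   1.11  2.41]
sqS -1.7 [ 0.39  0.11 -1.29  2.09  0.12  1.02  2.05]
```

View pics/c2.png

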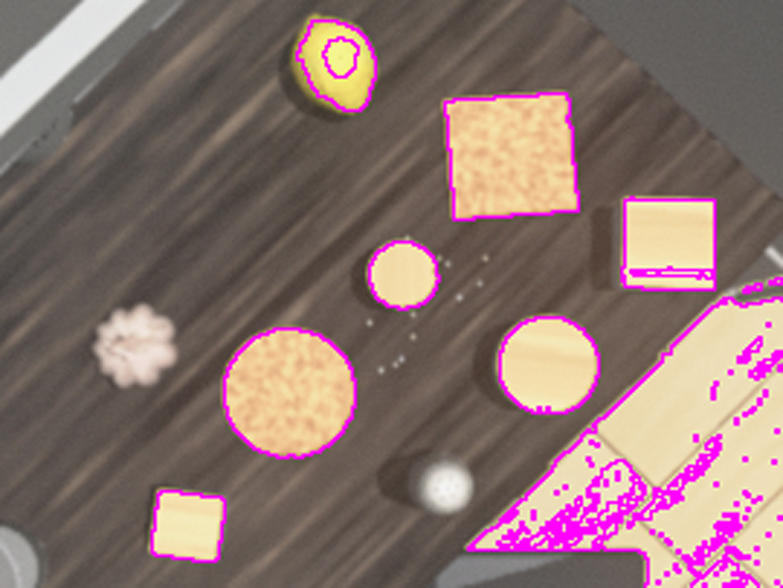

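```bash
cat >> h.py <<'E'
CZ=.175
def down(yaw): return [np.pi,0,yaw]
def pick(p,yaw,w,z=.010,grip=45):
    robot.set_gripper(w)
    robot.goto([*p,CZ],down(yaw)); robot.move_straight([*p,.075],.15)
    if robot.move_straight([*p,z],.06,stop_force=8): print("TOUCH",robot.current_position()); return False
    robot.set_gripper(0,grip); print("width",robot.current_grip_width(),"F",robot.current_finger_force())
    robot.move_straight([*p,CZ],.15); robot.pause(.2); print("lifted",robot.current_grip_width(),robot.current_ft_force())
def place(p,yaw,h,w,z=.010):
    robot.goto([*p,CZ],down(yaw)); robot.move_straight([*p,z+h+.02],.15); robot.pause(.2)
    print("stop",robot.move_straight([*p,z+h-.004],.03,stop_force=3),robot.current_position())
    robot.set_gripper(w); robot.pause(.2)
    robot.move_straight([*p,z+h+.06],.1); robot.move_straight([*p,CZ+.02],.2); print("t",robot.current_clock())
def wrist(name=None):
    tl=(robot.current_position(),robot.current_orientation()); s=snapshot("wrist")
    if name: cv2.imwrite(f"pics/{name}.png",s["color"][:,:,::-1])
    return s,tl
E
python3 - <<'E'
from h import *
q=robot.solve_ik([.385*np.cos(-1.31),.385*np.sin(-1.31),.23],down(.26)); print(np.round(q,2))
robot.move_joints(q)
q=list(q); q[0]=-.25; q[6]=.5; robot.move_joints(q)
robot.goto([.414,.062,.19],down(2.356))
print(robot.current_q(),robot.current_clock())
s,tl=wrist("w1"); m=blobs(s); print(tl)
Rm,o=pose(s,tl)
for n,P in [("rdL",(.414,.062,.044)),("rdS",(.477,.158,.038)),("sqL",(.499,-.02,.044)),("rdM",(.395,.237,.005)),("sqM",(.567,.081,.005))]:
    px=cv2.projectPoints(np.float64([P]),cv2.Rodrigues(Rm.T)[0],-Rm.T@o,s["mtx"],np.array([s["k1"],0,0,0.]))[0].ravel(); print(n,px)
E
```

```text
[ 1.19 -0.14  0.01  2.19  0.    1.09 -0.11]
[-2.61710175e-01 -1.21613330e-02  1.65891270e-02  2.16697885e+00
  5.41645992e-04  9.90325274e-01  5.37346635e-01] 3.5
(array([0.41345239, 0.06078021, 0.18891688]), array([-3.13841335e+00, -1.60314063e-03,  2.35356090e+00]))
rdL [322.08131    187.03762863]
rdS [454.673384   158.48116581]
sqL [324.58095808 310.2793171 ]
rdM [449.61454394  21.96526558]
sqM [440.63366507 268.49575553]
```

View pics/w1.png

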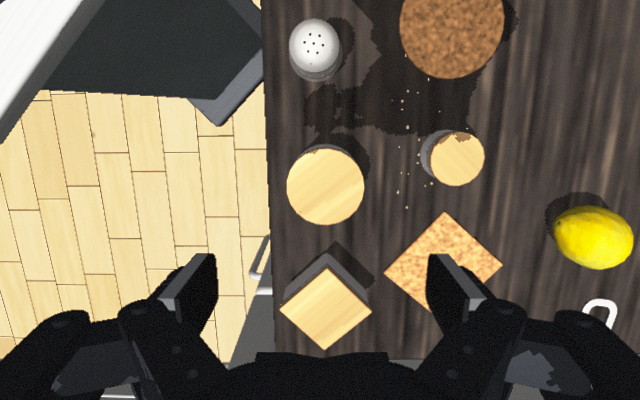

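The wrist view shows round large at (325,186), predicted (322,187); small round at (458,158); large square at (326,309); square mat at (443,264). All agree with the top view within about 2 mm, a common shift of about +1 mm in x and y. Now picking up the large round pot.

Run:
```python
from h import *
pick([.415,.063],2.356,.085)
print(robot.current_position())
place([.3965,.238],1.80,.005,.085)
s=snapshot("top"); cv2.imwrite("pics/t2.png",s["color"][80:330,180:480,::-1]); m=blobs(s)
print(robot.current_position())
```

```text
width 0.06454760039173887 F 49.202916976064444
lifted 0.06445268366411816 [-0.08195217  0.53152908 -3.1265846 ]
[0.41433325 0.06286418 0.17411445]
stop True [0.39624992 0.23781571 0.01582547]
t 12.7
[0.3951954  0.23709057 0.19310705]
```

Run:
```python
from h import *
s,tl=wrist("w2"); m=blobs(s)
print(tl[0],fit(s,m,(324,187),.049,tl,half=60))
```

```text
[0.3951954  0.23709057 0.19310705] [395.2 240.9  70.8  79.   89.1 395.8 240.1]
```

View pics/w2.png

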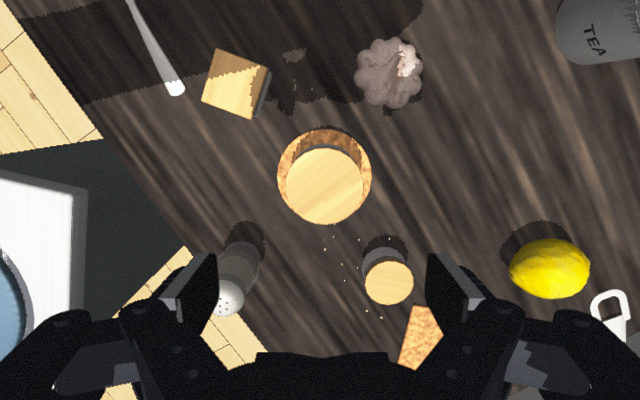

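Run:
```python
from h import *
s,tl=wrist()
print(plane(s,[(285,186),(364,186),(324.7,148),(324.7,224),(324.7,186)],.049,tl).round(4))
P=plane(s,[(277,175),(371.5,175),(324.3,128)],.005,tl); print(P.round(4))
c=(P[0]+P[1])/2; d=(P[2]-c); print("mat", (P[2]-d/np.linalg.norm(d)*.046).round(4))
print(fit(s,cv2.inRange(cv2.cvtColor(s["color"],cv2.COLOR_RGB2HSV),(0,0,0),(1,1,1))|blobs(s),(225,84),.038,tl,half=45))
```

```text
[[0.3649 0.2316]
 [0.4295 0.2468]
 [0.3901 0.2702]
 [0.4051 0.2065]
 [0.3974 0.2393]]
[[0.3526 0.2296]
 [0.4411 0.2504]
 [0.3867 0.2832]]
mat [0.3972 0.2384]
[303.2 299.9  42.5  43.3   1.  305.2 296.3]
```

The large round pot is centred on its mat within about 1 mm: lid at (325,186), mat centre within a millimetre once projected. Next is the large square pot.

Run:
```python
from h import *
pick([.4998,-.0193],1.543,.085)
place([.5682,.0820],1.64,.005,.085)
s,tl=wrist("w3")
```

```text
width 0.061182179433127815 F 51.30488634109497
lifted 0.06114966853919497 [-0.09486234 -0.21879181 -3.69045069]
stop True [0.56775284 0.08193517 0.01554802]
t 22.525
```

View pics/w3.png

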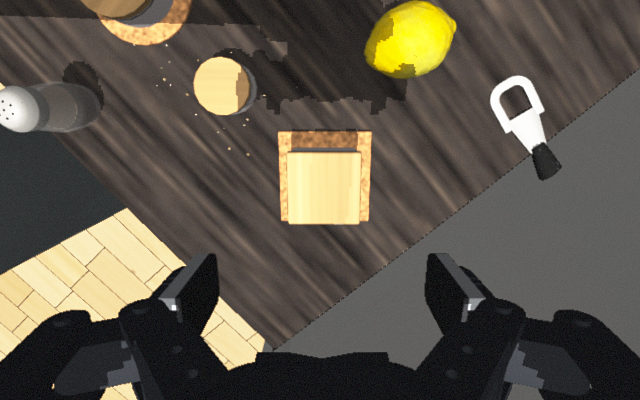

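Run:
```python
from h import *
s,tl=wrist()
print("lid",plane(s,[(324.5,188)],.049,tl),"mat",plane(s,[(325,175.5)],.005,tl),"rdS",plane(s,[(222,86)],.038,tl))
pick([.478,.1592],2.356,.070)
place([.3970,.2385],1.80,.049,.070)
s,tl=wrist("w4")
```

```text
lid [[0.56880116 0.08220477]] mat [[0.56914511 0.08432934]] rdS [[0.47927793 0.15906627]]
width 0.044621632170594644 F 46.178848184645176
lifted 0.04463297228478455 [ 0.38841208 -0.47693412 -0.97971088]
stop True [0.3967541  0.23833273 0.05977349]
t 31.55
```

View pics/w4.png

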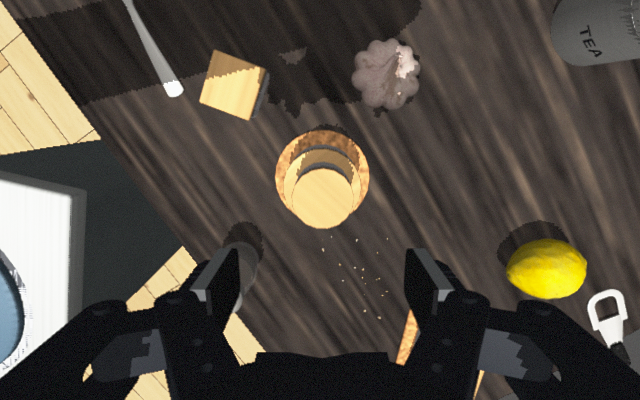

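Stack shows the small lid centred at about (323,198) and the large lid spanning columns 283 to 362. Checking numerically, then picking the last pot.

Run:
```python
from h import *
s,tl=wrist()
print("rdS",plane(s,[(323,198)],.087,tl),"rdL",plane(s,[(322.7,186)],.049,tl),"sqS",plane(s,[(234,85)],.038,tl))
pick([.3048,.3028],1.436,.068)
place([.5682,.0822],1.64,.049,.068)
s,tl=wrist("w5")
```

```text
rdS [[0.39702625 0.23920521]] rdL [[0.39665267 0.23952437]] sqS [[0.30740055 0.30285855]]
width 0.04311560213763189 F 47.05173075199127
lifted 0.04309921396326426 [-0.48603101 -0.15227052 -1.60626311]
stop True [0.56812483 0.0821739  0.05964258]
t 41.0917
```

View pics/w5.png

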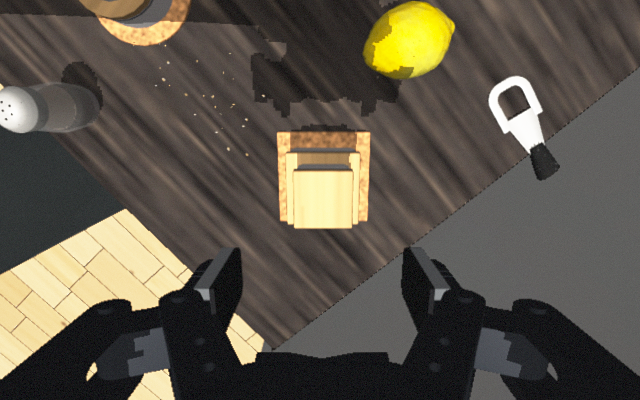

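Small square lid centred at about (323,199), upright on the large square lid, lemon and shaker undisturbed. One numeric check, then hand in.

Run:
```python
from h import *
s,tl=wrist()
a=plane(s,[(323.3,199)],.087,tl); b=plane(s,[(323.3,187.5)],.049,tl)
print(a,b,np.linalg.norm(a-b))
if np.linalg.norm(a-b)<.006: print(robot.sign_off(),robot.current_clock())
```

```text
[[0.56828005 0.08293505]] [[0.56825731 0.08284594]] 9.196579922896199e-05
the job is handed in; nothing more can be done
the job is handed in; nothing more can be done
```

Both stacks are built and the job is handed in at about 41 s on the robot clock: the wrist camera put every pot within about 2 mm of its target centre, and the shaker, garlic and lemon looked undisturbed; no verdict was returned.

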